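# Line up the shaker platform with a drift and drop in its second bolt

## Robot

A 6-joint arm with a two-finger parallel gripper is mounted at the origin on the work surface. World frame = base frame: x ahead of the robot, y to its left, z up, the work surface at z = 0. Lengths are in mm, angles in rad, forces in N, time in s.
With the tool pointing down it reaches from about 350 to 775 mm from the base axis. Payload 7.3 kg.
Tool frame: the origin (TCP) lies midway between the tips of the shut fingers; the grasp point (between the pads) lies 19 mm behind it; z points along the fingers, y is the line along which they close (so a half turn about z gives the same grasp; the last joint's range is limited). The gripper opens to 92 mm and grips with 3 to 60 N. Pads are 19 mm wide; open, the fingers measure 130 mm over their backs; the gripper's body (75 mm by 190 mm) begins 47 mm behind the grasp point.
Start: joints at [0.997, 0.342, 1.524, -0, 1.275, -0.146], TCP at [217.795, 477.713, 226.741] pointing down, gripper open.
Joint ranges: [-2.53, 2.53], [-0.77, 2.02], [0.04, 2.7], [-1, 4.14], [0.28, 2.66], [-3.11, 3.11]. Speed limits (rad/s): [2.57, 2.57, 3.14, 3.14, 3.14, 3.14].

## Interface

Orientations are given as [roll, pitch, yaw] about the fixed x, y, z axes, in that order (R = Rz(yaw) Ry(pitch) Rx(roll)).
In Python, from plant import bot gives the robot as it stands. The module is installed in compiled form; this text tells all that it offers.
- The arm moves only by the shell command python3 -m crank 'ROWS' [OPENING]. ROWS is JSON, a list of rows, each a list of 6 numbers: the shift along the tool's x, y, z in m, then the turn, a rotation vector about the tool's x, y, z in rad. In form: [[dx, dy, dz, wx, wy, wz], ...]. A call has 1 to 5 rows; each row shifts and turns the commanded pose from where the row before left it, along the tool's axes as they then stand; what a row does not reach is not made up. A row lasts 1/8 s, in which the tool goes at most 62.5 mm and 10.7 degrees, less where a joint would pass 70% of its speed; a pose out of reach is approached as far as the arm can. A call is refused whole if a number of a shift passes 0.0625 or a number of a turn 0.188, either way. A call with a gripper value outside its range is refused whole. OPENING is the opening in per cent of the stroke, from 0 (shut) to 100 (fully open), set as the call begins (- or left out, the last holds). The fingers move at their own pace and stop on an object; the grip force is fixed at half the most. Time passes only in rows, so rows that do not move let the fingers close. It gives the time, the measured TCP pose, the force, the opening and the grip force at its end, in the units of the state.
- bot.get_obs(): the state, without advancing time (a new reading comes with each control period).
- bot.capture(name): name is "scene" or "top"; returns a dict with "color" (480x640x3 uint8, blue, green, red), "fov_y" (degrees; the focal length in pixels is half the picture's height over the tangent of half this angle, whatever the lens; pixels are square), "cx", "cy" (the principal point, pixels), "extrinsics" (4x4, takes a point from world to camera coordinates). Camera axes: x right, y up, looking along -z (the intrinsics and any distortion apply to the point x, -y, -z); pixel columns grow to the right and rows downward; lengths in mm; the calibration is good to about 2 mm. A picture is of the moment at which its call begins. There is no depth.
- bot.close_job(): hands the job in; it is judged then, once.
The state is a dict: "time": time; "joint_positions": joint angles; "dq": joint speeds; "tau": joint torques, N m; "tool_pos": TCP position; "tcp_rot": TCP orientation; "contact_force": force on the tool from outside, world axes, zero at the start; "moment": the same for the moment, N m; "grip_width": finger opening in mm; "finger_force": force on a finger pad.
Only numpy, scipy, OpenCV 4.12 (cv2) and the standard library are available. Lean on these libraries where they do the work, as an engineer would, in place of code of your own. Each camera call takes 0.05 s, during which the arm holds its last target. There are 200 camera calls.

## Task

The shaker's platform hangs on one bolt and its open hole has slewed a few millimetres out of line with the carriage hole beneath, to one side or the other. With the tapered drift, not with the gripper, bring the two holes into line by pressing it down gently through both until its collar rests on the platform, then put the drift back upright in its holder and drop the loose bolt fully home through both holes, its head resting on the platform. Force nothing, and leave the other things on the bench where they are.

Things in the scene. Friction and masses are not known exactly. Their poses are not given: they have to be found in the camera images.
- platform_hole (a point): centre of the open bolt hole, 13 mm across, in the shaker platform, at its top face, 105 mm above the bench; z up. The hole in the carriage ear beneath it is untracked and out of line: it lies 3 to 7.5 mm off on the same circle about the fitted bolt, to either side. Which side and how far must be felt with the drift (or seen down the hole)
- platform: aluminium platform on the shaker, 270 x 230 x 6 mm, with mat, flask clamps, a conical flask (110 mm high). Origin: top face, at the bolt already fitted (black head 21 mm high); x points to the open hole, 290 mm away, in the corner nearest the robot, right-hand side; z up. It turns stiffly about the fitted bolt (about 8 N at the open hole), stays where left, cannot lift
- shaker: white bench-top orbital shaker, fixed, 190 x 150 mm housing, origin under its middle. On top is its fixed dark steel carriage plate with two corner ears, all 12 mm thick, directly under the platform and touching it
- ear_a: one of the two alike, fixed corner ears of the carriage on the robot's side, dark steel, 70 x 60 x 12 mm, top face touching the platform's underside. One lies under the open hole (either of them), with a 13 mm through hole for the bolt; below it is open down to the bench, 87 mm. Origin: centre of its underside
- ear_b: the other near corner ear of the carriage, see ear_a
- drift: tapered steel drift, 0.14 kg, point down in the holder. Origin: middle of the underside of its collar (26 mm across, 5 high); z up the handle. Below the origin: 14 mm parallel, 12.2 mm across, then 36 mm of straight taper down to 4.2 mm near the point, 50 mm below the origin. Orange handle: 20 x 20 mm square along x and y, 5 to 55 mm above the origin, 3 mm cap
- bolt: steel bolt with round black knurled head, standing in the holder's other hole, 0.07 kg. Origin: centre of the underside of the head; z up out of the head. Head 24 mm across, 18 mm high above the origin. Plain shank (nothing to turn) 11 mm across, to 30 mm below the origin, its last 4 mm tapering to 7 mm
- holder: blue tool block fixed to the bench, 56 (x) x 150 (y) x 55 (z) mm, origin at the centre of its underside, z up. Two through holes 15 mm across at y = -45 and y = +45 mm; drift and bolt stand one in each (either way round), collar or head resting on the block's top. It stands left or right of the shaker
- tip_box: green pipette-tip box, 85 x 120 x 62 mm, lid shut; origin at the centre of its underside. Bystander
- tube_rack: yellow tube rack, 70 x 170 x 101 mm, with blue-capped tubes; origin at the centre of its underside. Bystander
- bottle: amber reagent bottle, 72 mm across, about 150 mm high; origin at the centre of its underside. Bystander
- spray: white spray bottle with red trigger head, 74 mm across, 202 mm high; origin at the centre of its underside. Bystander
- flask: conical glass flask, 64 mm across, 107 mm high, standing on the bench; origin at the centre of its underside. Bystander
- timer: white bench timer lying flat, 60 x 65 x 18 mm; origin at the centre of its underside. Bystander
- forceps: steel forceps lying flat, 130 mm long, 6 mm thick; origin at the centre of its underside. Bystander
Things that resemble listed ones, but are neither listed nor needed, are in the scene too. Several things look just like the drift: the one meant starts farthest from the robot's base.

How it is judged:
By the outcome, as a careful person would: the job done as asked, in the order asked, and still so for the second after the job is handed in, with the robot touching nothing.
It also fails if it takes over 72 s, if anything falls off the work surface, if the arm or the gripper's body presses on something with over 40 N, if the wrist force passes 120 N, or if a joint passes its speed limit or range.

## Working session

There is one attempt and no reset: what is moved stays moved. The work goes in short steps, Python scripts to look and compute and a shell command to move; the robot and the scene stay as the last step left them, time stands still between calls to the robot, and variables do not carry over. Pictures are saved under pics/ and viewed, at most 11 in all, crops included, and the job is handed in when it is done.

```bash
mkdir -p pics; cat > h.py <<'E'
import numpy as np, cv2
from plant import bot
def cap(n,f=None):
    c=bot.capture(n)
    if f: cv2.imwrite('pics/'+f,c['color'])
    return c
def K(c):
    f=c['color'].shape[0]/2/np.tan(np.radians(c['fov_y'])/2)
    return f
def pix(c,u,v,z):
    "pixel -> world point at height z"
    f=K(c);E=np.array(c['extrinsics']);R,t=E[:3,:3],E[:3,3]
    d=R.T@np.array([(u-c['cx'])/f,-(v-c['cy'])/f,-1]);o=-R.T@t
    return o+d*(z-o[2])/d[2]
def proj(c,p):
    f=K(c);E=np.array(c['extrinsics']);q=E[:3,:3]@np.array(p,float)+E[:3,3]
    return np.array([c['cx']+f*q[0]/-q[2],c['cy']-f*q[1]/-q[2]])
E
python3 - <<'E'
from h import *
for n in('scene','top'):
    c=cap(n,n+'0.png');E=np.array(c['extrinsics']);print(n,[k for k in c],c['fov_y'],c['cx'],c['cy'],(-E[:3,:3].T@E[:3,3]).round(),E[:3,:3].round(3).tolist())
o=bot.get_obs();print(o)
E
```

```text
scene ['color', 'fov_y', 'cx', 'cy', 'extrinsics'] 48.30461461343124 323.15703455139266 246.34006635790317 [1496. -177.  708.] [[0.199, 0.98, -0.01], [-0.538, 0.118, 0.834], [0.819, -0.16, 0.551]]
top ['color', 'fov_y', 'cx', 'cy', 'extrinsics'] 55.05219366078765 312.885621289268 240.66574183593278 [ 399.   22. 1149.] [[0.006, -1.0, 0.008], [0.987, 0.007, 0.159], [-0.159, 0.007, 0.987]]
{'time': 0.1, 'joint_positions': array([ 9.97017536e-01,  3.42647292e-01,  1.52490057e+00,  1.00925973e-06,
        1.27539487e+00, -1.45984145e-01]), 'dq': array([-2.01253311e-03, -1.99263110e-03, -2.57529287e-03, -7.31973628e-05,
       -6.02354503e-04,  9.34197768e-04]), 'tau': array([ 1.75604135e-03, -4.32007778e+01, -2.44691777e+01,  7.18681631e-02,
        5.26018068e-02, -9.72017602e-06]), 'tool_pos': array([217.58299136, 477.40251476, 226.12474631]), 'tcp_rot': array([-3.14025708e+00, -1.97345467e-04,  2.71379758e+00]), 'contact_force': array([-0.52684251,  0.15406189, -0.61323079]), 'moment': array([ 0.04716927, -0.0266169 , -0.05049691]), 'finger_force': 0.0, 'grip_width': 91.67137617801441}
```

View pics/top0.png

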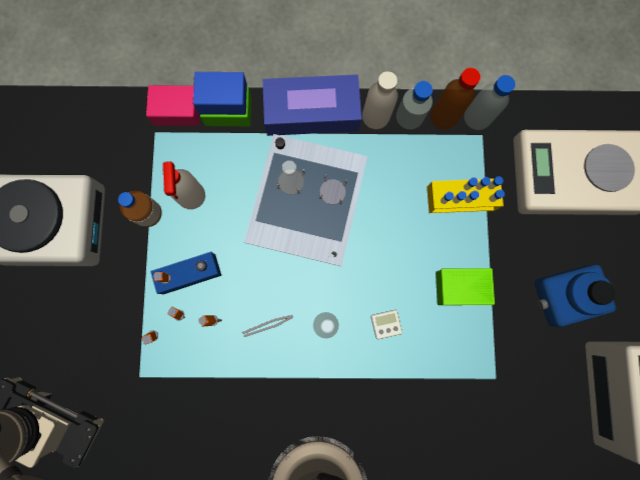

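View pics/scene0.png

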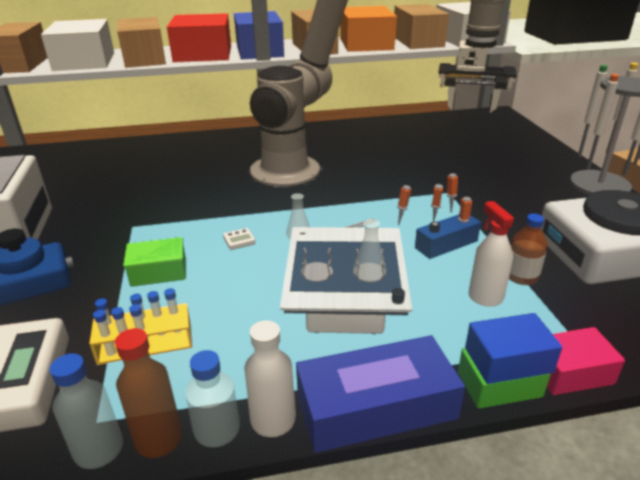

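The top view shows what could be the drift: orange handles at (162,277) in the blue holder, and at (176,313), (209,321) and (150,337) on the bench. The bolt is in the holder at (202,266), the open hole is near (334,254) and the fitted bolt is at (280,143). The drift in the holder looks farthest from the base, so I'll check that with numbers and a crop.

```bash
python3 - <<'E'
from h import *
c=cap('top')
im=c['color']
a=cv2.resize(im[235:355,130:250],(480,480),interpolation=cv2.INTER_CUBIC)
b=cv2.resize(im[234:274,314:354],(320,320),interpolation=cv2.INTER_CUBIC)
o=np.zeros((480,800,3),np.uint8);o[:,:480]=a;o[:320,480:]=b;cv2.imwrite('pics/crop1.png',o)
for n,u,v,z in [('drift holder',162,277,113),('d2',176,313,58),('d3',209,321,58),('d4',150,337,58),('bolt',202,266,73),('hole',334,254,105),('fit',280,143,126),('hol1',218,256,55),('hol2',152,270,55)]:
    p=pix(c,u,v,z);print(n,p.round(),np.hypot(*p[:2]).round())
E
```

```text
drift holder [481. 353. 113.] 597.0
d2 [402. 333.  58.] 522.0
d3 [384. 255.  58.] 461.0
d4 [346. 390.  58.] 522.0
bolt [511. 274.  73.] 579.0
hole [537. -34. 105.] 538.0
fit [794.  93. 126.] 799.0
hol1 [537. 241.  55.] 588.0
hol2 [502. 396.  55.] 640.0
```

View pics/crop1.png

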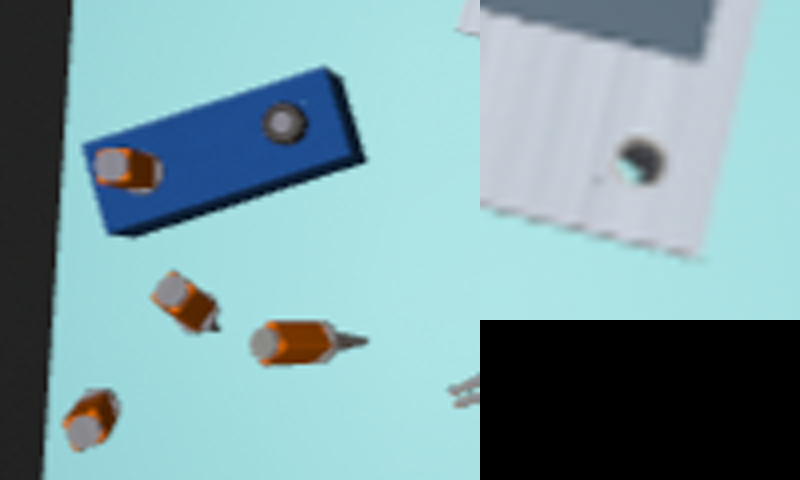

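The crop shows the drift with its collar on the block (cap at (158,276.5), collar about (166,278)) and the bolt head at (201,265.5). The three lookalikes stand on the bench and are nearer the base. In the hole at (334,254) the light-blue bench shows at the lower left, so the ear hole is offset towards +y. Next I'll refine the positions with both cameras.

```bash
python3 - <<'E'
from h import *
c=cap('top');s=cap('scene')
P={}
for n,u,v,z in [('cap',158,276.5,113),('collar',165,278,59),('bolt',201,265.5,73),('hole',334,254.25,105),('fit',280,143,126)]:
    p=P[n]=pix(c,u,v,z);print(n,p.round(1),'scene',proj(s,p).round(1))
print('sep',np.linalg.norm(P['cap'][:2]-P['bolt'][:2]),'fit-hole',np.linalg.norm((P['fit']-P['hole'])[:2]))
im=s['color']
a=cv2.resize(im[170:270,380:500],(600,500),interpolation=cv2.INTER_CUBIC)
b=cv2.resize(im[225:245,290:320],(200,133),interpolation=cv2.INTER_CUBIC)
o=np.zeros((500,800,3),np.uint8);o[:,:600]=a;o[:133,600:]=b
t=cv2.resize(c['color'][246:262,326:342],(200,200),interpolation=cv2.INTER_CUBIC);o[150:350,600:]=t
cv2.imwrite('pics/crop2.png',o)
E
```

```text
cap [482.2 361.9 113. ] scene [465.9 197.8]
collar [483.1 363.   59. ] scene [463.3 218. ]
bolt [511.8 276.1  73. ] scene [433.9 223. ]
hole [536.3 -33.9 105. ] scene [302.  232.1]
fit [793.9  92.6 126. ] scene [397.2 289.6]
sep 90.79082348069014 fit-hole 287.0282214023785
```

View pics/crop2.png

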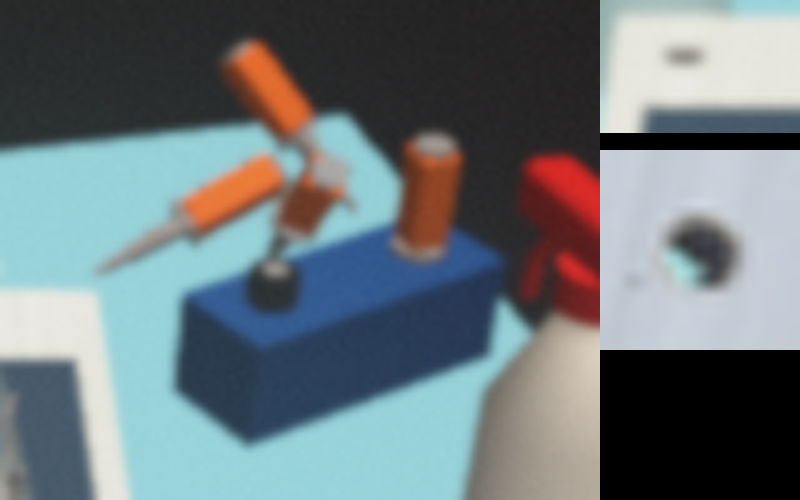

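The scene crop confirms the drift stands upright in the holder's far hole. The lookalikes lie or lean on the bench. The left ear-hole offset is roughly 5 to 6 mm towards (-0.44, +0.9). Now I'll fit the handle's yaw by silhouette.

```bash
python3 - <<'E'
from h import *
from scipy.optimize import minimize
C=[cap('top'),cap('scene')];M=[]
for c,(u0,u1,v0,v1) in zip(C,[(148,176,262,290),(452,480,190,226)]):
    im=c['color'].astype(int);m=np.zeros(im.shape[:2],bool)
    m[v0:v1,u0:u1]=((im[...,2]>im[...,0]+40))[v0:v1,u0:u1]
    M.append(m);print(m.sum())
for deg in range(-44,46,8):
    best=None
    def cost(q,full=False):
        r=[]
        for c,m in zip(C,M):
            a=np.radians(deg);x,y=np.array([10,-10,-10,10]),np.array([10,10,-10,-10])
            pts=[proj(c,[q[0]+x[i]*np.cos(a)-y[i]*np.sin(a),q[1]+x[i]*np.sin(a)+y[i]*np.cos(a),z]) for i in range(4) for z in(60,110)]
            tops=[pts[i] for i in(1,3,5,7)]
            S=8;h=cv2.convexHull((np.array(pts)*S+S/2).astype(np.float32)).astype(np.int32)
            k=cv2.convexHull((np.array(tops)*S+S/2).astype(np.float32)).astype(np.int32)
            w=np.zeros((480*S,640*S),np.uint8);cv2.fillPoly(w,[h],255);cv2.fillPoly(w,[k],0)
            w=cv2.resize(w,(640,480),interpolation=cv2.INTER_AREA)/255.
            r.append(np.abs(w-m).sum())
        return sum(r)
    r=min((minimize(cost,[482.5+dx,362.5],method='Nelder-Mead',options=dict(maxfev=25,initial_simplex=[[481+dx,361],[485+dx,362],[482+dx,366]])) for dx in(0,)),key=lambda r:r.fun)
    print(deg,r.x.round(1),round(r.fun,1))
E
```

```text
76
202
-44 [482.2 365.8] 78.0
-36 [482.5 365.8] 76.1
-28 [483.2 366.1] 85.2
-20 [482.3 365.5] 74.7
-12 [482.2 365.8] 69.6
-4 [482.3 365.8] 77.1
4 [482.4 366.3] 84.2
12 [482.4 366.2] 91.8
20 [481.7 365.9] 94.3
28 [481.5 365.9] 93.4
36 [481.8 365.6] 88.3
44 [481.8 366.1] 80.0
```

```bash
cat >> h.py <<'E'
from scipy.spatial.transform import Rotation as Ro
def st(): return bot.get_obs()
def to(p,yaw=None):
    "shift in tool axes (mm) from the measured pose to world p, after turning to yaw"
    o=st();r=o['tcp_rot'];R=Ro.from_euler('xyz',r).as_matrix()
    d=np.array(p,float)-o['tool_pos']
    if yaw is not None: print('wz',-(yaw-r[2]));R=Ro.from_euler('xyz',[np.pi,0,yaw]).as_matrix()
    print('t',o['time'],'pos',o['tool_pos'].round(1),'rot',r.round(3),'F',o['contact_force'].round(1),'shift',(R.T@d).round(1))
E
python3 -m crank '[[0,0,0,0,0,-0.108],[0,0,0,0,0,-0.108]]' 50
python3 -m crank '[[-0.0566,-0.011,0.01,0,0,0],[-0.0566,-0.011,0.01,0,0,0],[-0.0566,-0.011,0.01,0,0,0],[-0.0566,-0.011,0.01,0,0,0],[-0.0566,-0.011,0.01,0,0,0]]'
python3 -m crank '[[0,0,0,0,0,0],[0,0,0,0,0,0]]'
python3 -c "
from h import *
to([482.4,364,66],2.93);print(st()['joint_positions'],st()['grip_width'])"
```

```text
time: 0.6
tool_pos: [217.8, 477.7, 226.7]
tcp_rot: [-3.142, -0.0, 2.933]
contact_force: [-0.1, 0.7, 0.1]
grip_width: 76.5
finger_force: 0.0
time: 1.23
tool_pos: [484.6, 363.6, 176.4]
tcp_rot: [3.141, 0.0, 2.93]
contact_force: [0.6, 1.5, 0.2]
grip_width: 45.7
finger_force: 0.0
time: 1.48
tool_pos: [482.4, 364.5, 176.5]
tcp_rot: [-3.141, -0.001, 2.929]
contact_force: [0.2, -0.6, -0.6]
grip_width: 45.8
finger_force: 0.0
wz -0.0007000940271257861
t 1.475 pos [482.4 364.5 176.5] rot [-3.141e+00 -1.000e-03  2.929e+00] F [ 0.2 -0.6 -0.6] shift [-1.000e-01 -5.000e-01  1.105e+02]
[ 5.20071656e-01  5.28481291e-01  1.36786086e+00  5.03620555e-04
  1.24615789e+00 -8.38592903e-01] 45.78272446692826
```

```bash

python3 -m crank '[[0,0,0.05,0,0,0],[0,0,0.04,0,0,0],[0,0,0.017,0,0,0],[0,0,0,0,0,0]]'
python3 -m crank '[[0,0,0,0,0,0],[0,0,0,0,0,0],[0,0,0,0,0,0],[0,0,0,0,0,0]]' 0
python3 -c "
from h import *
to([482.4,364,68],2.93);o=st();print(o['grip_width'],o['finger_force'],o['moment'])"
```

```text
time: 1.98
tool_pos: [482.0, 365.1, 69.7]
tcp_rot: [-3.141, -0.001, 2.931]
contact_force: [0.4, -0.3, 0.6]
grip_width: 46.1
finger_force: 0.0
time: 2.48
tool_pos: [483.4, 364.7, 71.0]
tcp_rot: [3.14, 0.001, 2.93]
contact_force: [-1.4, -0.5, 6.1]
grip_width: 23.0
finger_force: 30.0
wz -0.00025651750949817753
t 2.475 pos [483.4 364.7  71. ] rot [3.14e+00 1.00e-03 2.93e+00] F [-1.4 -0.5  6.1] shift [ 0.9 -0.9  3. ]
23.02867114847181 30.001346357166767 [-0.12409838  0.18688934  0.01171673]
```

```bash

python3 -m crank '[[0,0,0,0,0,0],[0,0,0,0,0,0]]'
python3 -c "
from h import *
o=st();print(o['moment'])
c=cap('top');s=cap('scene')
o=np.zeros((480,800,3),np.uint8)
o[:,:400]=cv2.resize(c['color'][248:296,140:180],(400,480),interpolation=cv2.INTER_CUBIC)
o[:,400:]=cv2.resize(s['color'][182:230,446:486],(400,480),interpolation=cv2.INTER_CUBIC)
cv2.imwrite('pics/g1.png',o)"
```

```text
time: 2.72
tool_pos: [483.5, 364.7, 71.0]
tcp_rot: [3.14, 0.001, 2.93]
contact_force: [-1.9, -1.4, 6.9]
grip_width: 23.3
finger_force: 30.0
[-0.13789632  0.2212755  -0.04267529]
```

View pics/g1.png

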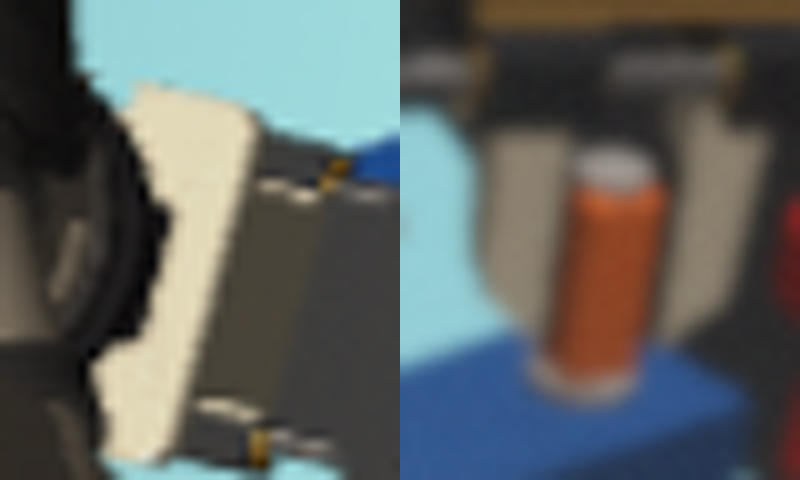

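The crop shows the drift gripped but leaning a few degrees towards +y, with the width at 23 mm instead of 20 and a 7 N upward reaction. The gripper sits about 3 mm too far in +y, so I'll release, shift and regrip.

```bash

python3 -m crank '[[0,0,0,0,0,0],[0,0,0,0,0,0],[0,-0.0035,0,0,0,0],[0,0,0,0,0,0]]' 40
python3 -m crank '[[0,0,0,0,0,0],[0,0,0,0,0,0],[0,0,0,0,0,0],[0,0,0,0,0,0]]' 0
python3 -c "
from h import *
o=st();print(o['moment'])"
```

```text
time: 3.32
tool_pos: [482.0, 360.7, 69.5]
tcp_rot: [-3.141, -0.0, 2.93]
contact_force: [-0.0, -0.5, -0.2]
grip_width: 36.6
finger_force: 0.0
time: 3.82
tool_pos: [482.7, 361.8, 70.0]
tcp_rot: [3.14, 0.001, 2.93]
contact_force: [2.3, 5.1, -1.6]
grip_width: 22.1
finger_force: 30.0
[ 1.03340032 -0.43304876 -0.02236379]
```

```bash

python3 -m crank '[[0,0,0,0,0,0],[0,0,0,0,0,0],[0,0.0017,0,0,0,0],[0,0,0,0,0,0]]' 40
python3 -m crank '[[0,0,0,0,0,0],[0,0,0,0,0,0],[0,0,0,0,0,0],[0,0,0,0,0,0]]' 0
python3 -c "
from h import *
o=st();print(o['moment'])
c=cap('top');s=cap('scene')
o=np.zeros((600,800,3),np.uint8)
o[:,:400]=cv2.resize(s['color'][200:212,456:464],(400,600),interpolation=cv2.INTER_CUBIC)
o[:480,400:]=cv2.resize(s['color'][182:230,446:486],(400,480),interpolation=cv2.INTER_CUBIC)
cv2.imwrite('pics/g2.png',o)"
```

```text
time: 4.32
tool_pos: [482.4, 362.6, 69.6]
tcp_rot: [-3.141, -0.0, 2.93]
contact_force: [0.4, 0.0, 0.3]
grip_width: 36.8
finger_force: 0.0
time: 4.82
tool_pos: [482.5, 362.7, 69.7]
tcp_rot: [-3.142, -0.0, 2.93]
contact_force: [0.2, -0.6, 0.2]
grip_width: 22.0
finger_force: 30.0
[-0.02799168  0.01329616 -0.01661321]
```

View pics/g2.png

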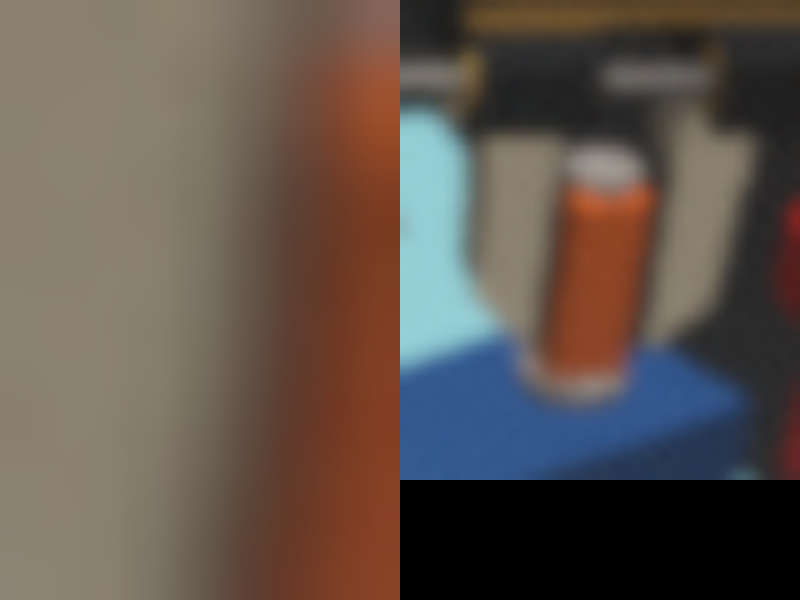

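The crop shows the drift upright in the grip, with forces about zero. So the drift axis is close to the TCP, and its origin is 14.6 mm below the TCP. Now lift and carry it to the hole.

```bash

python3 -m crank '[[0,0,-0.03,0,0,0],[0,0,-0.045,0,0,0],[0,0,-0.045,0,0,0],[0,0,-0.01,0,0,0]]'
python3 -m crank '[[-0.0084,-0.0234,0,0,0,0],[-0.0168,-0.0468,0,0,0,0],[-0.0168,-0.0468,0,0,0,0],[-0.0168,-0.0468,0,0,0,0],[-0.0168,-0.0468,0,0,0,0]]'
python3 -m crank '[[-0.0168,-0.0468,0,0,0,0],[-0.0168,-0.0468,0,0,0,0],[-0.0168,-0.0468,0,0,0,0],[-0.0084,-0.0234,0,0,0,0],[0,0,0,0,0,0]]'
python3 -m crank '[[0,0,0,0,0,0],[0,0,0,0,0,0]]'
python3 - <<'E'
from h import *
to([535.1,-31.4,172],2.93);o=st();print(o['grip_width'],o['joint_positions'])
s=cap('scene')
z=o['tool_pos'];print('expected tip',proj(s,z-[0,0,64.6]),'hole',proj(s,[536.3,-33.9,105]),'origin',proj(s,z-[0,0,14.6]))
a=cv2.resize(s['color'][160:250,265:345],(533,600),interpolation=cv2.INTER_CUBIC);cv2.imwrite('pics/g3.png',a)
E
```

```text
time: 5.42
tool_pos: [483.7, 363.4, 202.9]
tcp_rot: [3.138, 0.004, 2.93]
contact_force: [-0.1, 0.3, -1.2]
grip_width: 21.3
finger_force: 30.0
time: 6.05
tool_pos: [511.5, 139.3, 198.2]
tcp_rot: [-3.141, -0.002, 2.93]
contact_force: [0.4, 0.1, -1.9]
grip_width: 21.3
finger_force: 30.0
time: 6.68
tool_pos: [534.7, -33.2, 198.2]
tcp_rot: [-3.142, -0.002, 2.927]
contact_force: [0.7, 0.0, -0.6]
grip_width: 21.4
finger_force: 30.0
time: 6.92
tool_pos: [534.9, -30.5, 199.4]
tcp_rot: [3.141, -0.001, 2.931]
contact_force: [-0.1, 0.7, -1.6]
grip_width: 21.4
finger_force: 30.0
wz 0.0012552681771564878
t 6.925 pos [534.9 -30.5 199.4] rot [ 3.141e+00 -1.000e-03  2.931e+00] F [-0.1  0.7 -1.6] shift [-0.4 -0.9 27.4]
21.425343367788074 [-2.00126058e-01  3.85325434e-01  1.53750595e+00  3.28184365e-04
  1.21948647e+00 -1.56069794e+00]
expected tip [303.09081027 219.58317745] hole [302.03860261 232.1050723 ] origin [302.33340472 198.60355571]
```

View pics/g3.png

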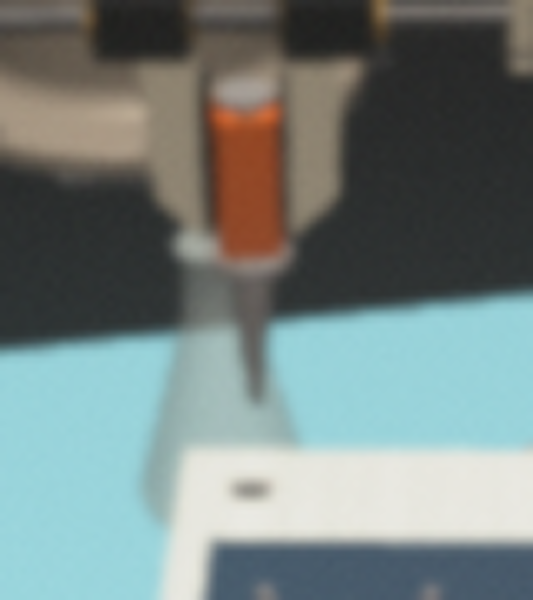

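The crop shows the drift vertical, with its tip at about (303.7,220) and the hole at (302.7,233.6). That matches the prediction to about 0.7 mm. Now a gentle feeling descent.

```bash

python3 -m crank '[[0,-0.0007,0.012,0,0,0],[0,0,0.012,0,0,0],[0,0,0.003,0,0,0],[0,0,0,0,0,0]]' | grep -E 'pos|force'
python3 -m crank '[[0,0,0.002,0,0,0],[0,0,0.002,0,0,0],[0,0,0,0,0,0]]' | grep -E 'pos|contact'
python3 -m crank '[[0,0,0.002,0,0,0],[0,0,0.002,0,0,0],[0,0,0,0,0,0]]' | grep -E 'pos|contact'
```

```text
tool_pos: [534.9, -32.2, 172.3]
contact_force: [0.5, 0.7, -1.2]
finger_force: 30.0
tool_pos: [535.0, -32.3, 168.7]
contact_force: [-0.2, 0.9, -1.8]
tool_pos: [535.0, -32.3, 164.5]
contact_force: [0.2, -0.1, -1.0]
```

```bash

python3 -m crank '[[0,0.001,0,0,0,0],[0,0,0.0015,0,0,0],[0,0,0.0015,0,0,0],[0,0,0,0,0,0]]' | grep -E 'pos|contact'
python3 -m crank '[[0,0,0.0015,0,0,0],[0,0,0.0015,0,0,0],[0,0,0,0,0,0]]' | grep -E 'pos|contact'
```

```text
tool_pos: [535.2, -31.3, 161.5]
contact_force: [0.2, -0.5, -0.8]
tool_pos: [535.2, -31.3, 158.5]
contact_force: [-0.1, -1.2, -0.7]
```

```bash

for i in 1 ; do python3 -m crank '[[0,0,0.0015,0,0,0],[0,0,0.0015,0,0,0],[0,0,0,0,0,0]]' | grep -E 'pos|contact'; done
python3 -m crank '[[0,0,0.001,0,0,0],[0,0,0.001,0,0,0],[0,0,0,0,0,0]]' | grep -E 'pos|contact'
python3 -m crank '[[0,0,0.001,0,0,0],[0,0,0.001,0,0,0],[0,0,0,0,0,0]]' | grep -E 'pos|contact'
```

```text
tool_pos: [535.2, -31.2, 155.6]
contact_force: [-0.6, 0.2, -1.5]
tool_pos: [535.3, -31.2, 153.6]
contact_force: [-0.9, 1.2, -1.3]
tool_pos: [535.4, -31.2, 151.8]
contact_force: [-0.5, 1.7, -0.1]
```

```bash

python3 -m crank '[[0.0003,0.0004,0,0,0,0],[0.00014,0.00018,0.002,0,0,0],[0.00014,0.00018,0.002,0,0,0],[0,0,0,0,0,0]]' | grep -E 'pos|contact'
python3 -m crank '[[0.00014,0.00018,0.0015,0,0,0],[0.00014,0.00018,0.0015,0,0,0],[0,0,0,0,0,0]]' | grep -E 'pos|contact|rot'
```

```text
tool_pos: [536.1, -30.8, 148.7]
contact_force: [1.0, -0.2, 5.8]
tool_pos: [536.3, -30.4, 146.4]
tcp_rot: [-3.142, 0.005, 2.93]
contact_force: [0.5, -0.6, 9.2]
```

```bash

python3 -m crank '[[0.0002,0.00025,0.0015,0,0,0],[0.00014,0.00018,0.001,0,0,0],[0,0,0,0,0,0]]' | grep -E 'pos|contact|rot'
python3 -m crank '[[0.00014,0.00018,0.001,0,0,0],[0.00014,0.00018,0.001,0,0,0],[0,0,0,0,0,0]]' | grep -E 'pos|contact|rot|width'
python3 -c "
from h import *
print(st()['moment'])"
```

```text
tool_pos: [536.2, -30.1, 144.1]
tcp_rot: [-3.141, 0.005, 2.93]
contact_force: [1.0, -0.5, 10.0]
tool_pos: [536.1, -29.8, 142.1]
tcp_rot: [-3.141, 0.006, 2.93]
contact_force: [1.1, -0.7, 9.7]
grip_width: 20.0
[-0.15426033 -0.2123791  -0.00233337]
```

```bash

python3 -m crank '[[0.00011,0.00014,0.0015,0,0,0],[0.00011,0.00014,0.0015,0,0,0],[0,0,0,0,0,0]]' | grep -E 'pos|contact|rot'
python3 -m crank '[[0.00011,0.00014,0.0015,0,0,0],[0.00011,0.00014,0.0015,0,0,0],[0,0,0,0,0,0]]' | grep -E 'pos|contact|rot'
```

```text
tool_pos: [535.9, -29.5, 139.0]
tcp_rot: [-3.141, 0.006, 2.93]
contact_force: [1.1, -0.2, 9.0]
tool_pos: [535.8, -29.1, 136.0]
tcp_rot: [-3.141, 0.006, 2.93]
contact_force: [0.6, -0.6, 8.9]
```

```bash

python3 -m crank '[[0.00011,0.00014,0.0015,0,0,0],[0.00011,0.00014,0.0015,0,0,0],[0,0,0,0,0,0]]' | grep -E 'pos|contact|rot'
python3 -m crank '[[0.00011,0.00014,0.0015,0,0,0],[0.00011,0.00014,0.0015,0,0,0],[0,0,0,0,0,0]]' | grep -E 'pos|contact|rot'
```

```text
tool_pos: [535.6, -28.8, 132.9]
tcp_rot: [-3.141, 0.005, 2.93]
contact_force: [2.1, 0.1, 8.4]
tool_pos: [535.4, -28.4, 129.8]
tcp_rot: [-3.142, 0.005, 2.93]
contact_force: [1.2, -0.1, 7.8]
```

```bash

python3 -m crank '[[0.00011,0.00014,0.0015,0,0,0],[0.00008,0.0001,0.0015,0,0,0],[0,0,0,0,0,0]]' | grep -E 'pos|contact|rot'
python3 -m crank '[[0,0,0.001,0,0,0],[0,0,0.001,0,0,0],[0,0,0,0,0,0]]' | grep -E 'pos|contact|rot'
```

```text
tool_pos: [535.3, -28.1, 126.7]
tcp_rot: [-3.142, 0.005, 2.93]
contact_force: [1.0, -0.0, 6.7]
tool_pos: [535.3, -28.0, 124.7]
tcp_rot: [3.141, 0.005, 2.93]
contact_force: [1.5, -0.2, 6.7]
```

```bash

python3 -m crank '[[0,0,0.0015,0,0,0],[0,0,0.0015,0,0,0],[0,0,0,0,0,0]]' | grep -E 'pos|contact|rot'
python3 -m crank '[[0,0,0.001,0,0,0],[0,0,0,0,0,0]]' | grep -E 'pos|contact|rot'
python3 -m crank '[[0,0,0.001,0,0,0],[0,0,0,0,0,0]]' | grep -E 'pos|contact|rot'
python3 -c "
from h import *
print(st()['moment'])"
```

```text
tool_pos: [535.2, -27.9, 121.6]
tcp_rot: [3.141, 0.005, 2.93]
contact_force: [2.7, 0.7, 7.0]
tool_pos: [535.3, -27.9, 120.7]
tcp_rot: [3.141, 0.005, 2.93]
contact_force: [1.9, 0.8, 7.8]
tool_pos: [535.3, -27.9, 119.7]
tcp_rot: [3.141, 0.005, 2.93]
contact_force: [1.9, -0.1, 8.0]
[ 0.17017024 -0.29686715 -0.00684169]
```

```bash

python3 -m crank '[[0,0,0.0007,0,0,0],[0,0,0,0,0,0]]' | grep -E 'pos|contact'
python3 -m crank '[[0,0,0.0007,0,0,0],[0,0,0,0,0,0]]' | grep -E 'pos|contact'
python3 -m crank '[[0,0,0.0007,0,0,0],[0,0,0,0,0,0]]' | grep -E 'pos|contact'
```

```text
tool_pos: [535.3, -27.9, 119.7]
contact_force: [-1.0, 0.8, 12.8]
tool_pos: [535.4, -27.9, 119.6]
contact_force: [-1.6, 0.7, 16.6]
tool_pos: [535.5, -27.9, 119.5]
contact_force: [-2.5, 0.8, 22.8]
```

The collar is seated: z holds at 119.6 while the force rises. Now withdraw gently, straight up.

```bash

python3 -m crank '[[0,0,-0.002,0,0,0],[0,0,-0.002,0,0,0],[0,0,0,0,0,0]]' | grep -E 'pos|contact|rot'
python3 -m crank '[[0,0,-0.003,0,0,0],[0,0,-0.003,0,0,0],[0,0,0,0,0,0]]' | grep -E 'pos|contact|rot|width'
python3 -m crank '[[0,0,-0.005,0,0,0],[0,0,-0.005,0,0,0],[0,0,-0.005,0,0,0]]' | grep -E 'pos|contact|rot'
python3 -m crank '[[0,0,-0.01,0,0,0],[0,0,-0.015,0,0,0],[0,0,-0.02,0,0,0],[0,0,-0.02,0,0,0],[0,0,0,0,0,0]]' | grep -E 'pos|contact|rot'
python3 - <<'E'
from h import *
to([482.5,362.7,202],2.93)
o=st();s=cap('scene');c=cap('top');z=o['tool_pos'];print('expected tip',proj(s,z-[0,0,64.6]),'hole',proj(s,[536.3,-33.9,105]),'origin',proj(s,z-[0,0,14.6]))
o=np.zeros((600,800,3),np.uint8);o[:,:533]=cv2.resize(s['color'][160:250,265:345],(533,600),interpolation=cv2.INTER_CUBIC)
o[:267,533:]=cv2.resize(c['color'][244:264,324:344],(267,267),interpolation=cv2.INTER_CUBIC)
cv2.imwrite('pics/g4.png',o)
E
```

```text
tool_pos: [535.1, -27.9, 120.1]
tcp_rot: [3.141, 0.004, 2.93]
contact_force: [5.9, 0.0, -2.5]
tool_pos: [534.9, -27.9, 125.6]
tcp_rot: [3.141, 0.003, 2.93]
contact_force: [6.8, -0.4, -5.7]
grip_width: 20.1
tool_pos: [533.7, -27.8, 140.9]
tcp_rot: [-3.141, 0.0, 2.93]
contact_force: [3.2, -0.5, -4.0]
tool_pos: [533.9, -27.6, 208.1]
tcp_rot: [3.141, 0.003, 2.93]
contact_force: [-0.6, -0.1, -2.1]
wz -0.0001136165977713155
t 17.475 pos [533.9 -27.6 208.1] rot [3.141e+00 3.000e-03 2.930e+00] F [-0.6 -0.1 -2.1] shift [132.2 370.8   6.1]
expected tip [304.21554937 215.59856237] hole [302.03860261 232.1050723 ] origin [303.48398772 194.45106755]
```

View pics/g4.png

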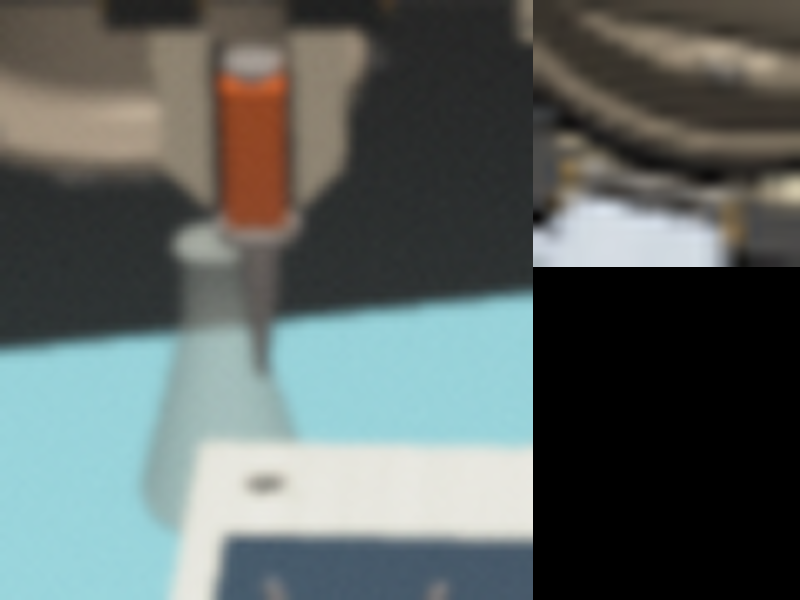

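The picture shows the drift out and vertical, and the platform shifted towards +y, with the hole now at about (304.7,232.5). Now carry the drift back to the holder.

```bash

python3 -m crank '[[0.0074,0.0206,0,0,0,0],[0.0147,0.0412,0,0,0,0],[0.0147,0.0412,0,0,0,0],[0.0147,0.0412,0,0,0,0],[0.0147,0.0412,0,0,0,0]]' | grep -E 'pos'
python3 -m crank '[[0.0147,0.0412,0,0,0,0],[0.0147,0.0412,0,0,0,0],[0.0147,0.0412,0,0,0,0],[0.0147,0.0412,0,0,0,0],[0.0072,0.0205,0,0,0,0]]' | grep -E 'pos'
python3 -m crank '[[0,0,0.03,0,0,0],[0,0,0.03,0,0,0],[0,0,0.01,0,0,0],[0,0,0,0,0,0]]' | grep -E 'pos|cont'
python3 - <<'E'
from h import *
to([482.5,362.7,70],2.93)
E
```

```text
tool_pos: [506.7, 168.8, 205.1]
tool_pos: [481.0, 364.3, 204.8]
tool_pos: [482.1, 362.1, 135.7]
contact_force: [-0.4, 0.1, -0.5]
wz -0.0007721985425219735
t 19.325 pos [482.1 362.1 135.7] rot [-3.141e+00 -1.000e-03  2.929e+00] F [-0.4  0.1 -0.5] shift [-0.2  0.7 65.7]
```

```bash

python3 -m crank '[[0,0.0005,0.008,0,0,0],[0,0,0.008,0,0,0],[0,0,0.008,0,0,0],[0,0,0,0,0,0]]' | grep -E 'pos|cont'
python3 -m crank '[[0,0,0.008,0,0,0],[0,0,0.008,0,0,0],[0,0,0.006,0,0,0],[0,0,0,0,0,0]]' | grep -E 'pos|cont'
python3 -m crank '[[0,0,0.004,0,0,0],[0,0,0.004,0,0,0],[0,0,0,0,0,0]]' | grep -E 'pos|cont'

```

```text
tool_pos: [481.8, 362.9, 111.3]
contact_force: [-0.8, -0.3, -0.7]
tool_pos: [482.3, 363.1, 89.6]
contact_force: [0.3, -0.3, -1.2]
tool_pos: [482.8, 363.3, 82.0]
contact_force: [3.3, 0.4, -2.1]
```

```bash

python3 -m crank '[[-0.001,0,0.003,0,0,0],[0,0,0.003,0,0,0],[0,0,0,0,0,0]]' | grep -E 'pos|cont'
python3 -m crank '[[0,0,0.002,0,0,0],[0,0,0.002,0,0,0],[0,0,0,0,0,0]]' | grep -E 'pos|cont'
python3 -m crank '[[0,0,0.001,0,0,0],[0,0,0,0,0,0]]' | grep -E 'pos|cont'
python3 -c "
from h import *
print(st()['moment'],st()['tcp_rot'])"

```

```text
tool_pos: [483.2, 362.9, 75.8]
contact_force: [1.3, -0.6, -1.4]
tool_pos: [483.2, 362.9, 71.9]
contact_force: [2.1, 0.4, -2.0]
tool_pos: [483.2, 362.9, 71.1]
contact_force: [2.0, 0.3, -1.4]
[ 0.14227334 -0.24378092 -0.03131377] [ 3.14151200e+00 -1.91050803e-05  2.92977112e+00]
```

```bash

python3 -m crank '[[-0.0005,0,0.001,0,0,0],[0,0,0,0,0,0]]' | grep -E 'pos|cont'
python3 -m crank '[[0,0,0.0007,0,0,0],[0,0,0,0,0,0]]' | grep -E 'pos|cont'
python3 -m crank '[[0,0,0.0007,0,0,0],[0,0,0,0,0,0]]' | grep -E 'pos|cont'

```

```text
tool_pos: [483.4, 362.7, 69.9]
contact_force: [-0.7, 0.4, -1.8]
tool_pos: [483.5, 362.7, 69.7]
contact_force: [-1.9, -1.5, 3.0]
tool_pos: [483.6, 362.7, 69.7]
contact_force: [-3.3, -2.7, 7.7]
```

```bash

python3 -m crank '[[0,0,0,0,0,0],[0,0,0,0,0,0]]' 50 | grep -E 'pos|cont|width'
python3 -m crank '[[0,0,-0.01,0,0,0],[0,0,-0.02,0,0,0],[0,0,-0.03,0,0,0],[0,0,-0.015,0,0,0],[0,0,0,0,0,0]]' | grep -E 'pos|cont'
python3 -m crank '[[-0.0231,-0.039,0,0,0,0],[-0.0231,-0.039,0,0,0,0],[0,0,0,0,0,0]]' | grep -E 'pos|cont'
python3 - <<'E'
from h import *
to([512.3,276.8,57],2.93)
s=cap('scene');c=cap('top')
o=np.zeros((480,800,3),np.uint8);o[:,:480]=cv2.resize(s['color'][185:245,420:480],(480,480),interpolation=cv2.INTER_CUBIC)
o[:320,480:]=cv2.resize(c['color'][244:264,324:344],(320,320),interpolation=cv2.INTER_CUBIC)
cv2.imwrite('pics/g5.png',o)
E
```

```text
tool_pos: [483.8, 362.9, 68.6]
contact_force: [-0.6, 0.4, 0.1]
grip_width: 35.3
tool_pos: [484.2, 363.2, 144.9]
contact_force: [0.1, 0.6, -0.2]
tool_pos: [512.9, 274.1, 142.5]
contact_force: [-0.6, 0.6, 0.1]
wz -0.003972753938539686
t 23.7 pos [512.9 274.1 142.5] rot [-3.140e+00 -2.000e-03  2.926e+00] F [-0.6  0.6  0.1] shift [ 1.1  2.5 85.5]
```

View pics/g5.png

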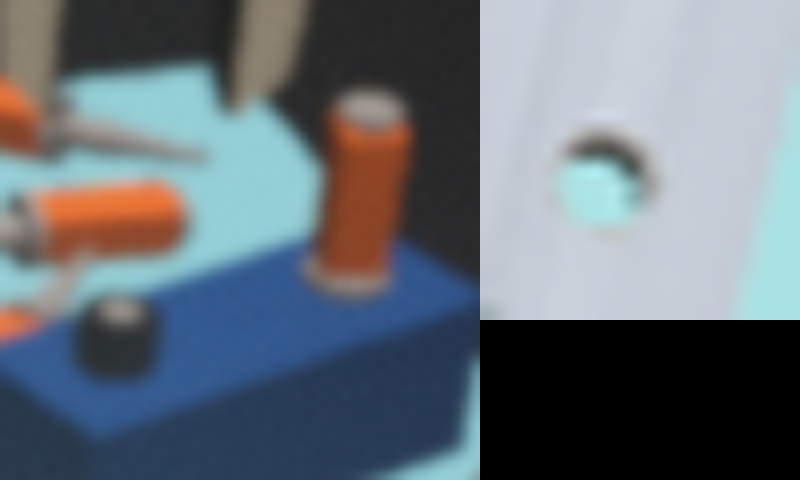

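The crop shows the drift back upright in its holder with the collar on the block, and the bolt standing at about (435,224). The lookalikes have fallen flat on their own. The platform hole at about (331.5,255.3) now looks straight through to the bench. Now the bolt.

```bash

python3 -m crank '[[0,0,0,0,0,0],[0,0,0,0,0,0]]' | grep -E 'pos'
python3 - <<'E'
from h import *
to([512.3,276.8,57],2.93)
c=cap('top');print(pix(c,331.5,255.25,105))
E
```

```text
tool_pos: [512.0, 277.8, 143.5]
wz 0.0011991272406204345
t 24.05 pos [512.  277.8 143.5] rot [ 3.142 -0.     2.931] F [0.5 0.  0.4] shift [-0.5 -0.9 86.5]
[533.97595606 -28.20585361 105.        ]
```

```bash

python3 -m crank '[[-0.0004,-0.0009,0.035,0,0,0],[0,0,0.035,0,0,0],[0,0,0.011,0,0,0],[0,0,0,0,0,0]]' | grep -E 'pos|cont'
python3 -m crank '[[0,0,0.003,0,0,0],[0,0,0.0015,0,0,0],[0,0,0,0,0,0]]' | grep -E 'pos|cont'
python3 -m crank '[[0,0,0,0,0,0],[0,0,0,0,0,0],[0,0,0,0,0,0],[0,0,0,0,0,0]]' 0
python3 -c "
from h import *
print(st()['moment'],st()['tcp_rot'])"

```

```text
tool_pos: [512.6, 276.2, 62.6]
contact_force: [0.1, -0.2, 1.0]
tool_pos: [512.9, 276.0, 58.8]
contact_force: [0.5, -0.5, 0.5]
time: 25.48
tool_pos: [512.8, 276.1, 58.4]
tcp_rot: [3.141, 0.0, 2.93]
contact_force: [-0.2, 1.2, 0.9]
grip_width: 23.1
finger_force: 30.0
[0.24289974 0.02355004 0.02388765] [3.14106698e+00 3.17843252e-04 2.92974407e+00]
```

```bash

python3 -m crank '[[0,0,-0.01,0,0,0],[0,0,-0.025,0,0,0],[0,0,-0.035,0,0,0],[0,0,-0.03,0,0,0],[0,0,-0.01,0,0,0]]'
python3 -m crank '[[-0.0072,-0.0244,0,0,0,0],[-0.0143,-0.0487,0,0,0,0],[-0.0143,-0.0487,0,0,0,0],[-0.0143,-0.0487,0,0,0,0],[-0.0143,-0.0487,0,0,0,0]]' | grep pos
python3 -m crank '[[-0.0143,-0.0487,0,0,0,0],[-0.0071,-0.0244,0,0,0,0],[0,0,0,0,0,0],[0,0,0,0,0,0],[0,0,0,0,0,0]]'
python3 - <<'E'
from h import *
to([535.2,-27.9,140],2.93)
o=st();s=cap('scene');z=o['tool_pos'];print('tip',proj(s,z-[0,0,33.4]),'hole',proj(s,[535.2,-27.9,105]),'origin',proj(s,z-[0,0,3.4]))
cv2.imwrite('pics/g6.png',cv2.resize(s['color'][180:250,265:345],(686,600),interpolation=cv2.INTER_CUBIC))
E
```

```text
time: 26.1
tool_pos: [513.4, 276.0, 170.6]
tcp_rot: [3.14, 0.003, 2.93]
contact_force: [-0.2, 0.0, -1.1]
grip_width: 22.9
finger_force: 30.0
tool_pos: [528.9, 46.4, 167.5]
time: 27.35
tool_pos: [534.9, -26.8, 168.0]
tcp_rot: [3.141, -0.001, 2.931]
contact_force: [0.1, 0.0, -1.0]
grip_width: 23.2
finger_force: 30.0
wz 0.0012281046200066648
t 27.35 pos [534.9 -26.8 168. ] rot [ 3.141e+00 -1.000e-03  2.931e+00] F [ 0.1  0.  -1. ] shift [-0.5 -1.  28. ]
tip [304.79642707 219.43912234] hole [304.72242399 231.51892266] origin [304.37215386 206.98176812]
```

View pics/g6.png

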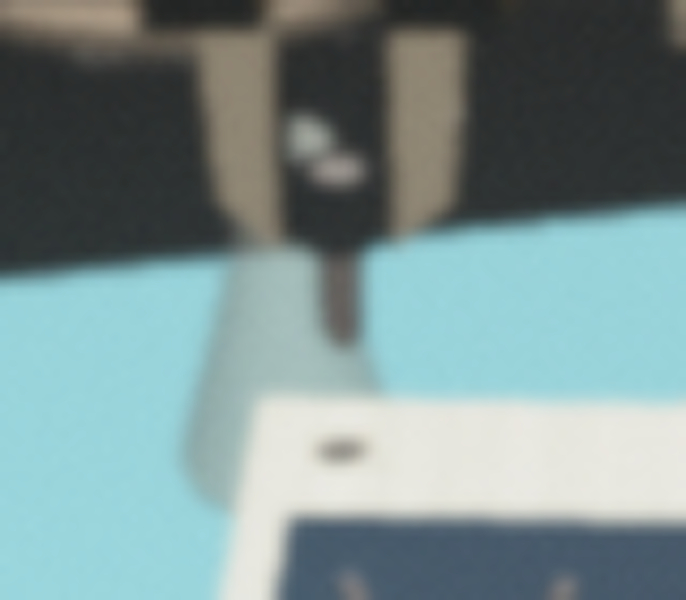

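The crop shows the bolt upright in the grip, tip at about (305.0,220) above the hole at (304.8,232.6). It needs 1 mm in -y, then a gentle descent.

```bash

python3 -m crank '[[-0.0005,-0.001,0.012,0,0,0],[0,0,0.012,0,0,0],[0,0,0.002,0,0,0],[0,0,0,0,0,0]]' | grep -E 'pos|cont'
python3 -m crank '[[0,0,0.002,0,0,0],[0,0,0.002,0,0,0],[0,0,0,0,0,0]]' | grep -E 'pos|cont'
python3 -m crank '[[0,0,0.002,0,0,0],[0,0,0.002,0,0,0],[0,0,0,0,0,0]]' | grep -E 'pos|cont'

```

```text
tool_pos: [535.3, -29.0, 141.9]
contact_force: [-0.4, 0.8, -1.0]
tool_pos: [535.4, -29.0, 138.2]
contact_force: [-0.8, 0.2, -1.4]
tool_pos: [535.3, -29.0, 134.0]
contact_force: [-0.3, -0.2, -1.2]
```

```bash

python3 -m crank '[[0.0002,0.0009,0,0,0,0],[0,0,0.002,0,0,0],[0,0,0.002,0,0,0],[0,0,0,0,0,0]]' | grep -E 'pos|cont'
python3 -m crank '[[0,0,0.002,0,0,0],[0,0,0.002,0,0,0],[0,0,0,0,0,0]]' | grep -E 'pos|cont'
python3 -m crank '[[0,0,0.002,0,0,0],[0,0,0.002,0,0,0],[0,0,0,0,0,0]]' | grep -E 'pos|cont'

```

```text
tool_pos: [535.3, -28.1, 130.0]
contact_force: [-0.2, -0.9, -0.8]
tool_pos: [535.3, -28.1, 126.0]
contact_force: [0.5, 0.6, -1.9]
tool_pos: [535.3, -28.0, 122.0]
contact_force: [-0.6, 0.9, -0.8]
```

Free so far, with the tip 10 mm into the ear. Continuing down to the seat.

```bash

python3 -m crank '[[0,0,0.003,0,0,0],[0,0,0.003,0,0,0],[0,0,0,0,0,0]]' | grep -E 'pos|cont'
python3 -m crank '[[0,0,0.003,0,0,0],[0,0,0.002,0,0,0],[0,0,0,0,0,0]]' | grep -E 'pos|cont'
python3 -m crank '[[0,0,0.001,0,0,0],[0,0,0.0007,0,0,0],[0,0,0,0,0,0]]' | grep -E 'pos|cont'
python3 -m crank '[[0,0,0.0007,0,0,0],[0,0,0,0,0,0]]' | grep -E 'pos|cont'

```

```text
tool_pos: [535.2, -28.0, 115.9]
contact_force: [-0.6, 0.4, -0.9]
tool_pos: [535.3, -28.1, 111.0]
contact_force: [-0.1, 0.5, -0.9]
tool_pos: [535.4, -28.1, 109.5]
contact_force: [0.4, -0.1, -0.4]
tool_pos: [535.4, -28.1, 108.7]
contact_force: [-0.3, 0.2, -0.8]
```

```bash

python3 -m crank '[[0,0,0.0006,0,0,0],[0,0,0,0,0,0]]' | grep -E 'pos|cont'
python3 -m crank '[[0,0,0.0006,0,0,0],[0,0,0,0,0,0]]' | grep -E 'pos|cont'

```

```text
tool_pos: [535.5, -28.1, 108.3]
contact_force: [-0.0, -0.3, 1.0]
tool_pos: [535.5, -28.1, 108.3]
contact_force: [-0.9, -0.2, 4.9]
```

Seated at z = 108.3, as predicted (108.4). Release and retreat straight up.

```bash

python3 -m crank '[[0,0,0,0,0,0],[0,0,0,0,0,0],[0,0,0,0,0,0]]' 50 | grep -E 'pos|cont|width'
python3 -m crank '[[0,0,-0.01,0,0,0],[0,0,-0.02,0,0,0],[0,0,-0.04,0,0,0],[0,0,-0.04,0,0,0],[0,0,0,0,0,0]]' | grep -E 'pos|cont'
python3 -m crank '[[0,0.06,0,0,0,0],[0,0.06,0,0,0,0],[0,0.06,0,0,0,0],[0,0,0,0,0,0],[0,0,0,0,0,0]]' | grep -E 'pos|cont|time'
python3 - <<'E'
from h import *
s=cap('scene');c=cap('top');p=[535.3,-28,105]
print(proj(s,p),proj(c,[535.3,-28,123]))
o=np.zeros((400,800,3),np.uint8);o[:,:400]=cv2.resize(s['color'][207:247,285:325],(400,400),interpolation=cv2.INTER_CUBIC)
o[:,400:]=cv2.resize(c['color'][225:285,300:360],(400,400),interpolation=cv2.INTER_CUBIC)
cv2.imwrite('pics/g7.png',o)
E
```

```text
tool_pos: [535.4, -28.1, 107.5]
contact_force: [-0.7, 0.2, 0.0]
grip_width: 45.1
tool_pos: [537.2, -28.4, 221.5]
contact_force: [-1.3, -0.6, -0.3]
time: 33.4
tool_pos: [572.7, 147.7, 216.8]
contact_force: [-0.5, 0.1, 0.4]
[304.68429338 231.54839324] [331.79094427 253.64305604]
```

View pics/g7.png

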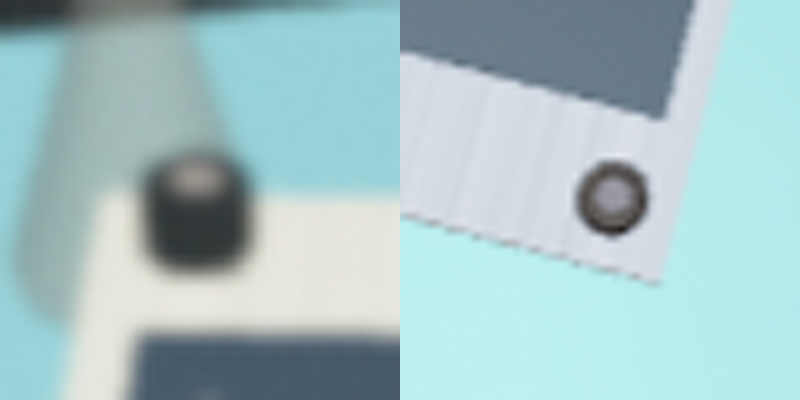

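The bolt head sits flat on the platform (top view (331.8,254.8), scene (304.7,231)). The arm is clear, so I'm handing in.

```bash
python3 -c "
from plant import bot
print(bot.close_job())"
```

```text
the job is handed in; nothing more can be done
None
```

The holes were brought into line with the drift (collar seated on the platform), the drift is back upright in its holder, the bolt is fully home with its head on the platform, and the job was handed in at about 33.5 s; no verdict came back.

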